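# Put the slicer's grid plate away under the sprung arm of the plate holder

## Task

Draw the grid plate out of the vegetable slicer by its finger tab and put it away in the steel plate holder: tuck it under the sprung arm so that it lies flat on top of the pile with its tab to the open end, and slide it fully home against the back wall, with the arm pressing on it. Leave the plates already in the pile in place, and do not disturb the other things on the table.

Things in the scene. Friction and masses are not known exactly. Their poses are not given: they have to be found in the camera images.
- grid_plate_tab (a point): Middle of the grid plate's finger tab, half-way up: the place to grasp. Tab 46 long (x) x 36 wide (y) x 9 mm thick. x points from the tab to the frame's far (leading) edge, z up. 74 mm from the frame's middle, 124 mm from the leading edge. At the start the whole tab sticks out of the slicer's near long side, its underside 30 mm above the table, nothing beneath it.
- grid_plate_mid (a point): Middle of the grid plate's frame, half-way up; same axes as the tab point. White plastic frame 100 (x) x 64 (y) x 9 mm, about 75 g, with a grid of thin steel bars in its opening: the only plate with a grid. At the start it sits in the slicer.
- slicer_slot (a point): Middle of the plate's seat in the slicer, 30 mm above the table. The grey plastic slicer stands fast: 114 wide (x) x 300 long (y, handle at +y), runway 40 and side rails 54 mm above the table. The plate runs along x, out towards -x through a slot under the near rail (3 mm play above and at each side): draw it straight and level some 105 mm, then lift. Near face 57 mm from this point.
- holder_pile (a point): Middle of the top of the pile of three plates in the dark steel holder (fixed), 33 mm above the table. x points to the back wall, whose face is 50 mm from here and 56 mm high; the open end is at -x. A plate that is home has its frame's middle over this point, its leading edge at the back wall and its tab 74 mm to -x, out over the open front. See the pile plates for the side fences.
- hold_arm (a joint): Angle (rad) of the sprung hold-down arm, a bright steel strip 30 mm wide hinged in the back wall, 58 mm to +x of the pile point, 46 mm above the table. 0: resting on three plates; about 0.19: on four; grows as its front rises. It presses with about 2 N (three plates) to 3 N (four) and always springs shut. A level push of some 3 to 6 N slides a fourth plate in under it.
- clamp_nose (a point): Front tip of the hold-down arm, turned up like a ski: at rest about 54 mm above the table (21 mm over the pile) and 28 mm to -x of the pile point. A plate laid on the front half of the pile, with its leading edge short of this tip, goes in under it and lifts the arm when pushed to the back wall.
- clamp_heel (a point): Underside of the arm's heel, where it presses on the pile; at rest 10 mm to +x of the pile point.
- pile_plate0_mid (a point): Middle of the frame, half-way up, of plate 1 (from below) in the holder: solid white, 100 x 64 x 9 mm, straight blade, tab only 24 mm wide, so fingers on the grid plate's wider tab pass outside it. Side fences 72 mm apart, 47 mm high, flared in front, run from the back wall to 8 mm in front of the pile point; the front half of the pile is free.
- pile_plate1_mid (a point): Middle of the frame, half-way up, of plate 2 (from below) in the holder: solid white, 100 x 64 x 9 mm, straight blade, tab only 24 mm wide, so fingers on the grid plate's wider tab pass outside it. Side fences 72 mm apart, 47 mm high, flared in front, run from the back wall to 8 mm in front of the pile point; the front half of the pile is free.
- pile_plate2_mid (a point): Middle of the frame, half-way up, of plate 3 (from below) in the holder: solid white, 100 x 64 x 9 mm, straight blade, tab only 24 mm wide, so fingers on the grid plate's wider tab pass outside it. Side fences 72 mm apart, 47 mm high, flared in front, run from the back wall to 8 mm in front of the pile point; the front half of the pile is free.
- spare_plate_mid (a point): Bystander: a plate of the same frame size with one slanting blade and a narrower (24 mm) tab, lying loose on the table; the middle of its frame. Leave it.
- pestle: Bystander: wooden pestle, 180 mm long, 46 mm thick, lying along x; origin on the table under its middle.
- tongs: Bystander: steel tongs 240 mm long, 26 mm high, lying on their side; origin on the table under the middle.
- jar: Bystander: glass jar with a wire clamp lid, 92 mm across, 132 mm high; origin at the centre of its underside.
- dish: Bystander: white ceramic plate 150 mm across, 20 mm high; origin at the centre of its underside.
- pusher: Bystander: the slicer's grey hand guard, a disc 86 mm across with a knob, 58 mm high; origin at the centre of its underside.
Not all that is in view belongs to the job. What is shaped like the part that bears pile_plate2_mid but orange is not meant.

How it is judged (in metres and radians):
On the way, in this order (a step that is already met when the one before it is completed fails the run):
1. the grid plate is drawn out clear of the slicer (horizontal distance between grid_plate_mid and slicer_slot above 0.1 m), for 0.1 s.
2. the grid plate is in on top of the pile with the arm riding up on it (horizontal distance between grid_plate_mid and holder_pile below 0.055 m and value of joint hold_arm above 0.08 rad), for 0.1 s.
At the end, for the whole second after the job is handed in: The grid plate lies flat (0.08 rad) on the pile, tab to the open end, home to the back wall within 6 mm and central within 8 mm (tab 10 mm), the arm at rest on it (0.12 to 0.27 rad), and the three plates beneath still piled within 10 mm of home (x of grid_plate_tab in the frame of holder_pile between -0.08 and -0.068 m and y of grid_plate_tab in the frame of holder_pile between -0.01 and 0.01 m and x of grid_plate_mid in the frame of holder_pile between -0.006 and 0.004 m and y of grid_plate_mid in the frame of holder_pile between -0.008 and 0.008 m and z of grid_plate_mid in the frame of holder_pile between 0.001 and 0.009 m and angle between grid_plate_mid's own z axis and vertical below 0.08 rad and value of joint hold_arm between 0.12 and 0.27 rad and velocity of joint hold_arm between -0.1 and 0.1 rad/s and x of pile_plate0_mid in the frame of holder_pile between -0.01 and 0.006 m and z of each of pile_plate0_mid, pile_plate1_mid, pile_plate2_mid in the frame of holder_pile below -0.001 m and x of pile_plate1_mid in the frame of holder_pile between -0.01 and 0.006 m and x of pile_plate2_mid in the frame of holder_pile between -0.01 and 0.006 m); the robot touches nothing.
It fails at once if another thing on the table (pestle, tongs, jar, dish, pusher or straight-blade plate) is moved more than 25 mm (distance of any of spare_plate_mid, pestle, tongs, jar, dish, pusher from where it was at the start of the episode above 0.025 m).
It also fails if it takes over 48 s, if anything falls off the work surface, if the arm or the gripper's body presses on something with over 40 N, if the wrist force passes 120 N, or if a joint passes its speed limit or range.

## Robot

A 6-joint arm with a two-finger parallel gripper is mounted at the origin on the work surface. World frame = base frame: x ahead of the robot, y to its left, z up, the work surface at z = 0. Lengths are in m, angles in degrees, forces in N, time in s.
With the tool pointing down it reaches from about 0.3 to 0.75 m from the base axis. Payload 8.5 kg.
Tool frame: the origin (TCP) lies on the mounting face of the last link; the fingertips stand tip_extent ahead of it and the grasp point (between the pads) lies 155 mm ahead of it (tip_extent is the distance from the TCP to the fingertips, in m); z points along the fingers, y is the line along which they close (so a half turn about z gives the same grasp; the last joint's range is limited). The gripper opens to 85 mm and grips with 20 to 120 N. Pads are 22 mm wide; open, the fingers measure 114 mm over their backs; the gripper's body (76 mm by 85 mm) begins 54 mm behind the grasp point. The pads swing forward as they close: fully open they stand 13 mm farther back than shut.
Start: joints at [52.58, 21.807, 74.336, -0, 83.858, -12.336], TCP at [0.233, 0.498, 0.405] pointing down, gripper open.
Joint ranges: [-178.18, 178.18], [-50.72, 133.34], [12.68, 142.11], [-81.47, 261.47], [9.98, 163.14], [-165.26, 165.26]. Speed limits (degrees/s): [136.94, 136.94, 180, 180, 180, 180].

## Interface

Orientations are given as a 3x3 rotation matrix whose columns are the frame's x, y, z axes.
In Python, from rig import observe, get_image, camera_params, close_job, tip_extent gives the robot as it stands.
- The arm moves only by the shell command python3 -m creep 'ROWS' [FORCE]. ROWS is JSON, a list of rows, each an object with "jaw": the gripper's target within -1 to 1 (shut at 1, half-way at 0, fully open at -1); "travel": the shift along the world's x, y, z in mm, a list of three; "roll": the turn about the world's z in rad. A call has 1 to 12 rows; each row is the pose to reach, as a shift and turn from the pose commanded when the call began; what a row does not reach only later rows make up. A row lasts 1/10 s, in which the tool goes at most 50 mm and 8.59 degrees, less where a joint would pass 70% of its speed; a pose out of reach is approached as far as the arm can. A call with a gripper value outside its range is refused whole. The fingers move at their own pace and stop on an object; FORCE is the grip in N (left out, the last holds). Time passes only in rows, so rows that repeat a pose let the fingers close. It gives the time, the measured TCP pose, the force, the opening and the grip force at its end, in the units of the state.
- observe(): the state, without advancing time (a new reading comes with each control period).
- get_image(name): name is "scene" or "top" or "wrist"; returns (picture, depth): 480x640x3 uint8, red, green, blue; 480x640 float32, m along the optical axis (not along the pixel's ray), 0 where there is no reading.
- camera_params(name): a dict with "mtx" (3x3 intrinsics, pixels), "extrinsics" (4x4, takes a point from camera to world coordinates). Camera axes: x right, y down, z forward; pixel columns grow to the right and rows downward; lengths in m; the calibration is good to about 2 mm. The wrist camera is an equidistant fisheye: a pixel r from the principal point sees the ray r / f radians off the axis. A picture is of the moment at which its call begins: read the wrist's pose just before it. camera_params takes no time and is no camera call; for the wrist camera it gives the pose at the moment of the call.
- close_job(): hands the job in; it is judged then, once.
The state is a dict: "time_s": time; "q": joint angles; "qvel": joint speeds; "joint_efforts": joint torques, N m; "position": TCP position; "tool_rot": TCP orientation; "ft_force": force on the tool from outside, world axes, zero at the start; "wrist_torque": the same for the moment, N m; "grip_width": finger opening in m; "gripper_force": force on a finger pad.
Only numpy, scipy, OpenCV 4.12 (cv2) and the standard library are available. Lean on these libraries where they do the work, as an engineer would, in place of code of your own. Each camera call takes 0.05 s, during which the arm holds its last target. There are 200 camera calls.

## Working session

There is one attempt and no reset: what is moved stays moved. The work goes in short steps, Python scripts to look and compute and a shell command to move; the robot and the scene stay as the last step left them, time stands still between calls to the robot, and variables do not carry over. Pictures are saved under pics/ and viewed, at most 10 in all, crops included, and the job is handed in when it is done.

```bash
mkdir -p pics; ls; cat > h.py <<'E'
import numpy as np,cv2
from rig import *
def grab(n):
    p=camera_params(n); im,d=get_image(n); np.savez('pics/'+n+'.npz',im=im,d=d,K=p['mtx'],T=p['extrinsics']); return im,d,p
def load(n):
    z=np.load('pics/'+n+'.npz'); return z['im'],z['d'],np.array(z['K']),np.array(z['T'])
def world(n):
    im,d,K,T=load(n); v,u=np.mgrid[:480,:640].astype(float)
    P=np.stack([(u-K[0,2])/K[0,0]*d,(v-K[1,2])/K[1,1]*d,d,np.ones_like(d)],-1)
    return (P@T.T)[...,:3],im,d
E
python3 - <<'E'
from h import *
s=observe();print(s['time_s'],s['position'],s['tool_rot'],s['grip_width'],tip_extent() if callable(tip_extent) else tip_extent)
for n in('scene','top'):
    im,d,p=grab(n);cv2.imwrite(f'pics/{n}0.png',im[...,::-1]);print(n,np.round(p['mtx'],1).tolist(),np.round(p['extrinsics'],3).tolist())
E
```

```text
pics
0.0 [0.23312141 0.4980956  0.40410007] [[-9.05707813e-01  4.23901581e-01 -8.98003839e-04]
 [ 4.23902426e-01  9.05707053e-01 -1.21115965e-03]
 [ 2.99915922e-04 -1.47762276e-03 -9.99998863e-01]] 0.08513667556348217 0.1734
scene [[562.5, 0.0, 324.5], [0.0, 562.5, 231.6], [0.0, 0.0, 1.0]] [[-0.864, 0.29, -0.412, 1.105], [0.503, 0.461, -0.731, 1.04], [-0.022, -0.839, -0.544, 0.833], [0.0, 0.0, 0.0, 1.0]]
top [[442.8, 0.0, 318.6], [0.0, 442.8, 242.8], [0.0, 0.0, 1.0]] [[0.003, -0.998, 0.064, 0.442], [-1.0, -0.004, -0.006, 0.002], [0.006, -0.064, -0.998, 1.236], [0.0, 0.0, 0.0, 1.0]]
```

View pics/top0.png

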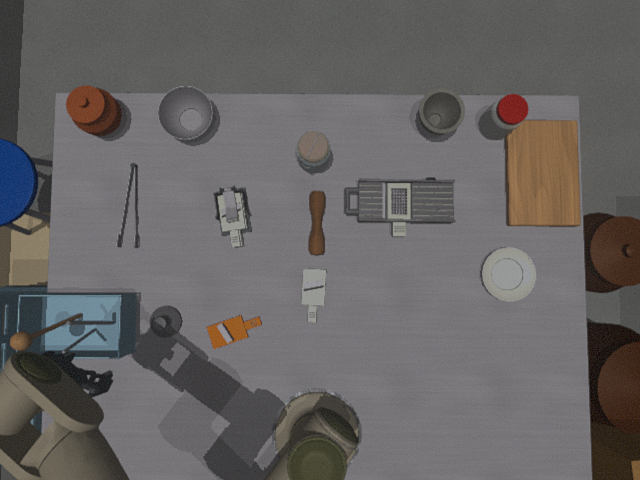

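View pics/scene0.png

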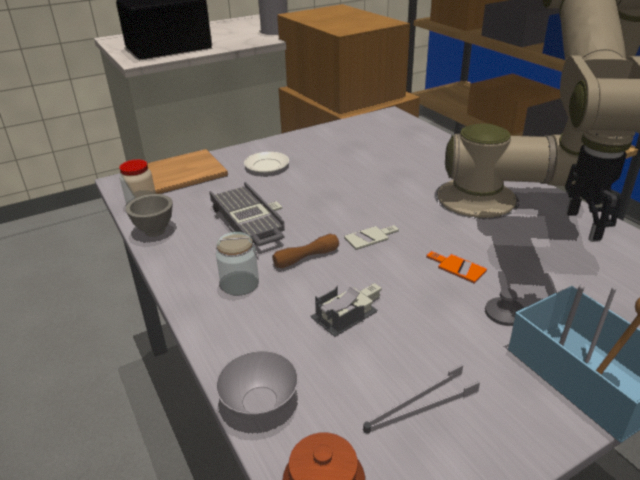

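Top picture: the slicer is at (405,200), holding the white grid plate (frame 399,203; tab 399,229). The holder is at (233,212), with pile tabs at (236,240). Plate candidates:
- Slicer plate (399,203), which has a grid.
- Spare plate (313,288), which has a slanting blade.
- Pile (233,212), solid white.
- Orange decoy (234,331).

Only the slicer plate has a grid, so it fits. I'll confirm it in a crop and measure.

```bash
python3 - <<'E'
from h import *
W,im,d=world('top')
a=cv2.resize(im[170:260,340:460],None,fx=5,fy=5,interpolation=cv2.INTER_CUBIC)
b=cv2.resize(im[170:260,200:270],None,fx=5,fy=5,interpolation=cv2.INTER_CUBIC)
c=np.hstack([a[:,:],b])[...,::-1]
cv2.imwrite('pics/crop1.png',cv2.resize(c,(800,380)))
np.set_printoptions(precision=4,suppress=True)
for u,v in[(399,229),(396,233),(402,233),(399,224),(399,187),(236,240),(233,226),(233,212),(228,226),(240,226),(230,190),(231,205)]: print(u,v,W[v,u])
def rect(mask,name):
    P=W[mask][:,:2].astype(np.float32); r=cv2.minAreaRect(P*1000); print(name,mask.sum(),r, W[mask].mean(0),np.median(W[mask],0))
hsv=cv2.cvtColor(im,cv2.COLOR_RGB2HSV)
white=(hsv[...,1]<40)&(hsv[...,2]>170)
def box(u0,u1,v0,v1):
    m=np.zeros((480,640),bool);m[v0:v1,u0:u1]=1;return m
rect(white&box(388,412,224,240),'gridtab');rect(white&box(380,415,180,240),'gridall')
rect(white&box(215,252,185,250),'pileall');rect(white&box(228,246,233,250),'piletab')
# slicer by height
m=(W[...,2]>.045)&(W[...,2]<.062)&box(345,460,170,240);rect(m,'rails')
m=(W[...,2]>.02)&(W[...,2]<.08)&box(355,460,170,224);rect(m,'slicer')
m=(W[...,2]>.027)&(W[...,2]<.037)&box(213,252,205,233)&white;rect(m,'pile top')
# holder height map
print((W[184:250:2,214:254:2,2]*1000).astype(int))
E
```

```text
399 229 [ 0.5582 -0.2243  0.0365]
396 233 [ 0.5469 -0.2154  0.0398]
402 233 [ 0.5473 -0.2325  0.0358]
399 224 [ 0.5713 -0.2234  0.0419]
399 187 [ 0.6729 -0.2244  0.0406]
236 240 [0.5264 0.2187 0.0363]
233 226 [0.5653 0.2289 0.0287]
233 212 [0.6024 0.2274 0.0398]
228 226 [0.5651 0.2423 0.0299]
240 226 [0.5648 0.2087 0.0346]
230 190 [0.6611 0.2348 0.0486]
231 205 [0.6221 0.2339 0.0359]
gridtab 0 ((0.0, 0.0), (0.0, 0.0), 0.0) [nan nan nan] [nan nan nan]
gridall 0 ((0.0, 0.0), (0.0, 0.0), 0.0) [nan nan nan] [nan nan nan]
pileall 0 ((0.0, 0.0), (0.0, 0.0), 0.0) [nan nan nan] [nan nan nan]
piletab 0 ((0.0, 0.0), (0.0, 0.0), 0.0) [nan nan nan] [nan nan nan]
rails 566 ((621.2182006835938, -226.76983642578125), (150.0662384033203, 293.8473205566406), 2.450068950653076) [ 0.638  -0.2445  0.0527] [ 0.6614 -0.2511  0.0535]
slicer 4004 ((636.8882446289062, -237.8089599609375), (125.35267639160156, 269.1347961425781), 1.6277505159378052) [ 0.6364 -0.2409  0.0413] [ 0.637  -0.2457  0.0403]
pile top 0 ((0.0, 0.0), (0.0, 0.0), 0.0) [nan nan nan] [nan nan nan]
[[   2    0   -1    0   -6    0    0   -1
[... 2847 characters left out ...]
 27   38   31   21
    -5   -2    2   -2    1    2]
 [   0   -1    2    0   -2    0    0    0    7   34   30   36   35   25
     0    1    1   -1   -1   -3]
 [   2   -3    0    1    2    2   -1    4    0   37   33   34   29   22
    -5   -3   -1    0    0   -1]
 [   2    0    0   -2    3    0   -6    2    4   33   33   33   35   26
    18   -1    0   -1    0   -1]
 [   0    5    1    2    0    0    3   -2   -1   30   33   32   20    3
     0   -2    2    3    1    3]
 [  -5    3    2    0    2   -1    1    1    0    0    0    0    0    4
     0    0    1    3   -2    0]]<stdin>:10: RuntimeWarning: Mean of empty slice.
  ret = um.true_divide(
  return _methods._mean(a, axis=axis, dtype=dtype,
```

View pics/crop1.png

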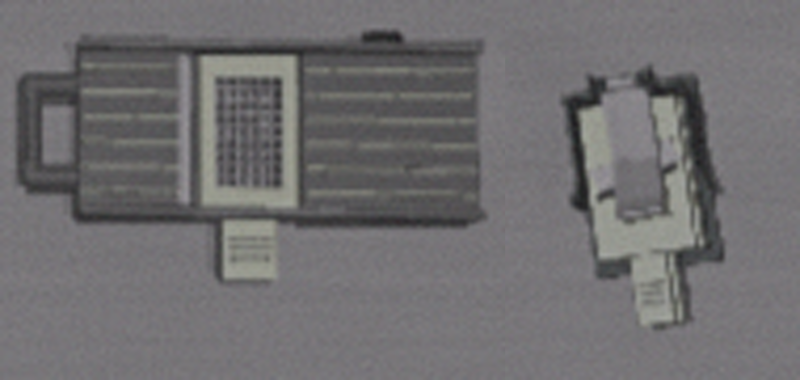

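The crop confirms that the slicer plate carries the grid, with its tab at crop (248,250). The holder is slightly yawed, with its tab at (655,290). Next I'll refine both poses.

```bash
python3 - <<'E'
from h import *
np.set_printoptions(precision=4,suppress=True)
im,d,K,T=load('top'); W,_,_=world('top')
print('white sample',im[229,399],im[240,236],im[226,233],'table',im[260,260],'arm',im[200,231])
v,u=np.mgrid[:480,:640].astype(float)
R=np.stack([(u-K[0,2])/K[0,0],(v-K[1,2])/K[1,1],np.ones_like(u)],-1)@T[:3,:3].T
def atz(z): return T[:3,3]+R*((z-T[2,3])/R[...,2])[...,None]
f=im.astype(int); white=(f.min(-1)>0)&(f[...,1]-f[...,2]>=8)&(f[...,0]>130)
def box(u0,u1,v0,v1):
    m=np.zeros((480,640),bool);m[v0:v1,u0:u1]=1;return m
def rect(m,z,name):
    m=cv2.morphologyEx(m.astype(np.uint8),cv2.MORPH_OPEN,np.ones((2,2)))>0
    P=atz(z)[m][:,:2]*1000; r=cv2.minAreaRect(P.astype(np.float32)); print(name,m.sum(),r,P.mean(0)); return P
rect(white&box(388,412,223,242),.039,'gtab')
rect(white&box(386,413,180,221),.039,'gframe')
rect(white&box(228,246,235,250),.033,'ptab')
P=rect(white&box(214,252,186,234),.033,'pframe')
# slicer far/near rail edges via height
for lo,hi in[((350,460)),]:
    pass
for n,vv in(('near',slice(214,224)),('far',slice(176,186))):
    pts=[]
    for uu in range(362,452):
        col=W[vv,uu]; k=col[:,2]>.046
        if k.any(): pts.append(col[k].mean(0))
    pts=np.array(pts); q=np.polyfit(pts[:,1],pts[:,0],1); print(n,len(pts),q,'x at y=-.224',np.polyval(q,-.224),np.median(pts[:,2]))
# holder fence tops
m=(W[...,2]>.042)&box(212,224,190,222); print('L fence',m.sum(),np.polyfit(W[m][:,0],W[m][:,1],1),W[m].mean(0))
m=(W[...,2]>.042)&box(241,250,190,214); print('R fence',m.sum(),np.polyfit(W[m][:,0],W[m][:,1],1),W[m].mean(0))
E
```

```text
white sample [141 140 134] [141 140 138] [148 152 143] table [123 121 122] arm [138 137 137]
gtab 66 ((555.2153930664062, -225.29981994628906), (32.73904037475586, 30.013774871826172), 0.2270679920911789) [ 554.4708 -226.813 ]
gframe 272 ((633.6600341796875, -225.85552978515625), (57.5120964050293, 96.422607421875), 89.61378479003906) [ 635.9325 -226.3818]
ptab 0 ((0.0, 0.0), (0.0, 0.0), 0.0) [nan nan]
pframe 114 ((605.4674072265625, 234.6072998046875), (89.9989013671875, 57.60382080078125), 6.672428607940674) [614.3491 243.4708]
near 90 [-0.0714  0.5607] x at y=-.224 0.5766803871983933 0.05385736941325342
far 90 [-0.0149  0.6838] x at y=-.224 0.6871731762414831 0.05354046046994698
L fence 71 [ 1.0554 -0.4029] [0.6222 0.2537 0.1153]
R fence 33 [ 0.8366 -0.3307] [0.6254 0.1926 0.0827]<stdin>:13: RuntimeWarning: Mean of empty slice.
  ret = um.true_divide(
```

```bash
python3 -m creep '[{"jaw":-1,"travel":[267,-298,0],"roll":0.44},{"jaw":-1,"travel":[267,-298,0],"roll":0.44},{"jaw":-1,"travel":[267,-298,0],"roll":0.44},{"jaw":-1,"travel":[267,-298,0],"roll":0.44},{"jaw":-1,"travel":[267,-298,0],"roll":0.44},{"jaw":-1,"travel":[267,-298,0],"roll":0.44},{"jaw":-1,"travel":[267,-298,0],"roll":0.44},{"jaw":-1,"travel":[267,-298,0],"roll":0.44},{"jaw":-1,"travel":[267,-298,0],"roll":0.44},{"jaw":-1,"travel":[267,-298,0],"roll":0.44}]' 30
python3 - <<'E'
from h import *
s=observe();print(s['time_s'],s['position'],s['tool_rot'].round(4) if hasattr(s['tool_rot'],'round') else s['tool_rot'])
im,d,p=grab('wrist');cv2.imwrite('pics/w1.png',im[...,::-1]);print(p['mtx'],np.round(p['extrinsics'],4).tolist())
E
```

```text
time_s: 1.1
position: [0.5014, 0.1986, 0.4041]
tool_rot: [[-1.0, 0.001, -0.001], [0.001, 1.0, -0.0], [0.001, -0.0, -1.0]]
ft_force: [0.3, 0.6, -0.6]
grip_width: 0.0852
gripper_force: 0.0
1.1 [0.50135739 0.19858086 0.40405552] [[-1.0e+00  1.1e-03 -1.1e-03]
 [ 1.1e-03  1.0e+00 -2.0e-04]
 [ 1.1e-03 -2.0e-04 -1.0e+00]]
[[371.64829954   0.         315.12758246]
 [  0.         371.64829954 234.45712678]
 [  0.           0.           1.        ]] [[0.0008, 0.9592, 0.2829, 0.4295], [1.0, -0.0007, -0.0004, 0.1989], [-0.0002, 0.2829, -0.9592, 0.3727], [0.0, 0.0, 0.0, 1.0]]
```

View pics/w1.png

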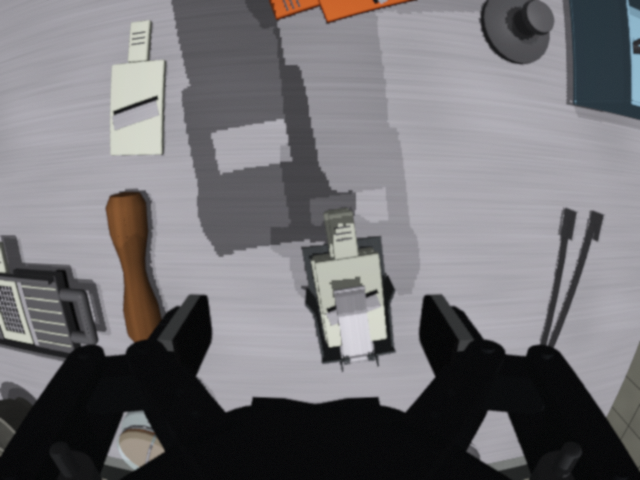

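The wrist view shows the holder at (350,300): front plate edge from (312,260) to (381,251), tab up to (340,210). I'll rectify it to a plan view at pile-top height for exact reading.

```bash
cat >> h.py <<'E'
def ortho(n,z,x0,x1,y0,y1,s=4.):
    """plan view at height z, s px/mm; down=+x, right=+y (mm)"""
    im,d,K,T=load(n)
    X,Y=np.meshgrid(np.arange(x0,x1,1/s),np.arange(y0,y1,1/s),indexing='ij')
    P=np.stack([X/1e3,Y/1e3,np.full_like(X,z)],-1)-T[:3,3]; P=P@T[:3,:3]
    if n=='wrist':
        u=cv2.fisheye.distortPoints((P[...,:2]/P[...,2:]).reshape(-1,1,2),K,np.zeros(4)).reshape(X.shape+(2,))
    else: u=P[...,:2]/P[...,2:]*[K[0,0],K[1,1]]+[K[0,2],K[1,2]]
    return cv2.remap(im,u.astype(np.float32),None,cv2.INTER_CUBIC)[...,::-1]
def gridlines(o,x0,y0,s,step=20):
    o=o.copy()
    for k in range(0,3000,step):
        i=int((k-x0)*s)
        if 0<=i<o.shape[0]: cv2.line(o,(0,i),(o.shape[1],i),(0,0,255),1); cv2.putText(o,str(k),(0,i-2),0,.4,(0,0,255),1)
    for k in range(-1000,1000,step):
        j=int((k-y0)*s)
        if 0<=j<o.shape[1]: cv2.line(o,(j,0),(j,o.shape[0]),(255,0,0),1); cv2.putText(o,str(k),(j+1,10),0,.4,(255,0,0),1)
    return o
E
python3 - <<'E'
from h import *
o=ortho('wrist',.033,490,680,170,300,3)
cv2.imwrite('pics/o1.png',gridlines(o,490,170,3,20))
E
```

```text
(no output)
```

View pics/o1.png

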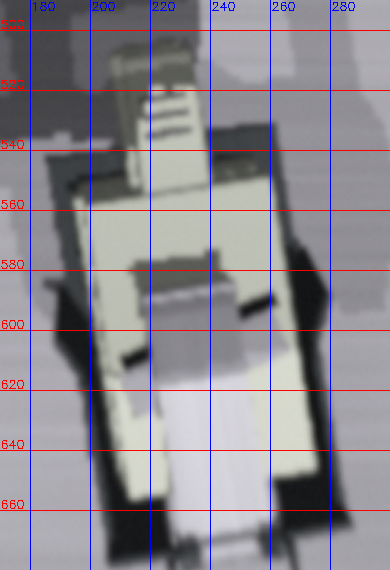

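Top plate corners in plan (mm): front (556,196) and (549,258), back (657,213) and (647,276). The size comes out at 64×100, so it agrees. The pile point is about (602,235.5) with yaw about 9.7°, and the base plate outline gives the same. Now to the slicer tab.

```bash
python3 -m creep '[{"jaw":-1,"travel":[55,-424,0],"roll":0},{"jaw":-1,"travel":[55,-424,0],"roll":0},{"jaw":-1,"travel":[55,-424,0],"roll":0},{"jaw":-1,"travel":[55,-424,0],"roll":0},{"jaw":-1,"travel":[55,-424,0],"roll":0},{"jaw":-1,"travel":[55,-424,0],"roll":0},{"jaw":-1,"travel":[55,-424,0],"roll":0},{"jaw":-1,"travel":[55,-424,0],"roll":0},{"jaw":-1,"travel":[55,-424,0],"roll":0},{"jaw":-1,"travel":[55,-424,-104],"roll":0},{"jaw":-1,"travel":[55,-424,-104],"roll":0},{"jaw":-1,"travel":[55,-424,-104],"roll":0}]'
python3 - <<'E'
from h import *
print(observe()['position'],observe()['tool_rot'].round(4))
grab('wrist')
o=ortho('wrist',.039,520,700,-290,-160,3)
cv2.imwrite('pics/o2.png',gridlines(o,520,-290,3,20))
E
```

```text
time_s: 2.35
position: [0.5545, -0.2217, 0.2954]
tool_rot: [[-1.0, -0.004, -0.01], [-0.004, 1.0, 0.007], [0.01, 0.007, -1.0]]
ft_force: [0.3, 1.1, 0.0]
grip_width: 0.0851
gripper_force: 0.0
[ 0.55451892 -0.22167856  0.29538493] [[-0.9999 -0.0038 -0.0097]
 [-0.0038  1.      0.0067]
 [ 0.0097  0.0067 -0.9999]]
```

View pics/o2.png

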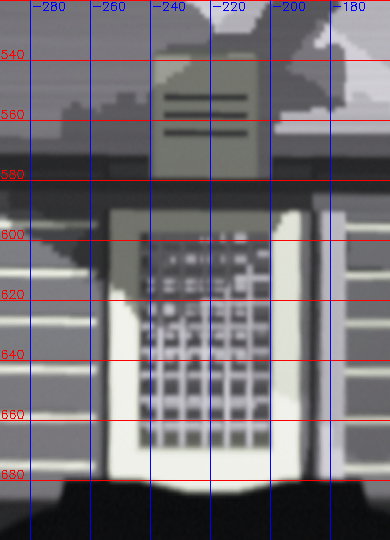

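The tab spans y −239 to −204 with its end at x 538, so its middle is about (561,−222) and the yaw is about 0. The arm was still settling, so I'll take one settled check of the edges.

```bash
python3 - <<'E'
from h import *
print(observe()['position'],observe()['tool_rot'].round(4))
grab('wrist')
def edge(p,a):
    g=np.diff(p.astype(float)); return (np.argmax(abs(g))+.5)/4+a
o=cv2.GaussianBlur(ortho('wrist',.039,520,700,-290,-160,4).astype(np.float32).mean(-1),(5,5),1)
for x in (548,568,574): 
    r=o[int((x-520)*4)]; c=int((-222+290)*4); g=np.diff(r); L=g[c-100:c-40]; R=g[c+40:c+100]
    print(x,-290+(c-100+np.argmax(L)+.5)/4,-290+(c+40+np.argmin(R)+.5)/4)
for y in(-235,-222,-210):
    g=np.diff(o[:,int((y+290)*4)]); k=g[40:140]; print('end x',y,520+(40+np.argmax(k)+.5)/4)
E
```

```text
[ 0.55519744 -0.22215293  0.29852863] [[-1.     -0.0039 -0.0053]
 [-0.0039  1.      0.0038]
 [ 0.0053  0.0038 -1.    ]]
548 -238.875 -204.625
568 -239.125 -204.375
574 -240.625 -199.625
end x -235 538.375
end x -222 553.125
end x -210 538.375
```

```bash
python3 -m creep '[{"jaw":-1,"travel":[4,0,-40],"roll":0},{"jaw":-1,"travel":[4,0,-60],"roll":0},{"jaw":-1,"travel":[4,0,-60],"roll":0},{"jaw":-1,"travel":[4,0,-60],"roll":0}]'
```

```text
time_s: 2.85
position: [0.5599, -0.2237, 0.2436]
tool_rot: [[-1.0, -0.003, 0.003], [-0.003, 1.0, -0.002], [-0.003, -0.002, -1.0]]
ft_force: [-0.6, -0.4, -0.5]
grip_width: 0.0852
gripper_force: 0.0
```

```bash
python3 -m creep '[{"jaw":-1,"travel":[0,2,-30],"roll":0},{"jaw":-1,"travel":[0,2,-53],"roll":0},{"jaw":-1,"travel":[0,2,-53],"roll":0},{"jaw":-1,"travel":[0,2,-53],"roll":0}]'
```

```text
time_s: 3.25
position: [0.5598, -0.2221, 0.19]
tool_rot: [[-1.0, -0.002, 0.003], [-0.002, 1.0, -0.002], [-0.003, -0.002, -1.0]]
ft_force: [0.1, -0.8, -0.7]
grip_width: 0.0855
gripper_force: 0.0
```

```bash
python3 -m creep '[{"jaw":1,"travel":[0,0,0],"roll":0},{"jaw":1,"travel":[0,0,0],"roll":0},{"jaw":1,"travel":[0,0,0],"roll":0},{"jaw":1,"travel":[0,0,0],"roll":0},{"jaw":1,"travel":[0,0,0],"roll":0},{"jaw":1,"travel":[0,0,0],"roll":0},{"jaw":1,"travel":[0,0,0],"roll":0},{"jaw":1,"travel":[0,0,0],"roll":0}]' 45
```

```text
time_s: 4.05
position: [0.5593, -0.222, 0.1884]
tool_rot: [[-1.0, -0.002, 0.001], [-0.002, 1.0, -0.001], [-0.001, -0.001, -1.0]]
ft_force: [-0.8, 0.8, 6.0]
grip_width: 0.0352
gripper_force: 47.2
```

```bash
python3 -m creep '[{"jaw":1,"travel":[-5,0,1],"roll":0},{"jaw":1,"travel":[-15,0,1],"roll":0},{"jaw":1,"travel":[-27,0,1],"roll":0},{"jaw":1,"travel":[-40,0,1],"roll":0},{"jaw":1,"travel":[-53,0,1],"roll":0},{"jaw":1,"travel":[-66,0,1],"roll":0}]'
```

```text
time_s: 4.65
position: [0.492, -0.2218, 0.1886]
tool_rot: [[-1.0, -0.002, -0.0], [-0.002, 1.0, 0.0], [0.0, 0.0, -1.0]]
ft_force: [0.9, 0.1, -0.2]
grip_width: 0.0351
gripper_force: 46.6
```

```bash
python3 -m creep '[{"jaw":1,"travel":[-12,0,0],"roll":0},{"jaw":1,"travel":[-25,0,0],"roll":0},{"jaw":1,"travel":[-38,0,0],"roll":0},{"jaw":1,"travel":[-48,0,0],"roll":0},{"jaw":1,"travel":[-54,0,0],"roll":0},{"jaw":1,"travel":[-54,0,0],"roll":0},{"jaw":1,"travel":[-54,0,60],"roll":0},{"jaw":1,"travel":[-54,0,100],"roll":0},{"jaw":1,"travel":[-54,0,120],"roll":0},{"jaw":1,"travel":[-54,0,120],"roll":0}]'
python3 - <<'E'
from h import *
grab('wrist'); im=load('wrist')[0]; cv2.imwrite('pics/w3.png',im[...,::-1])
E
```

```text
time_s: 5.65
position: [0.4396, -0.222, 0.3115]
tool_rot: [[-1.0, -0.003, 0.005], [-0.003, 1.0, -0.004], [-0.005, -0.004, -1.0]]
ft_force: [0.3, -0.1, -0.3]
grip_width: 0.0355
gripper_force: 46.5
```

View pics/w3.png

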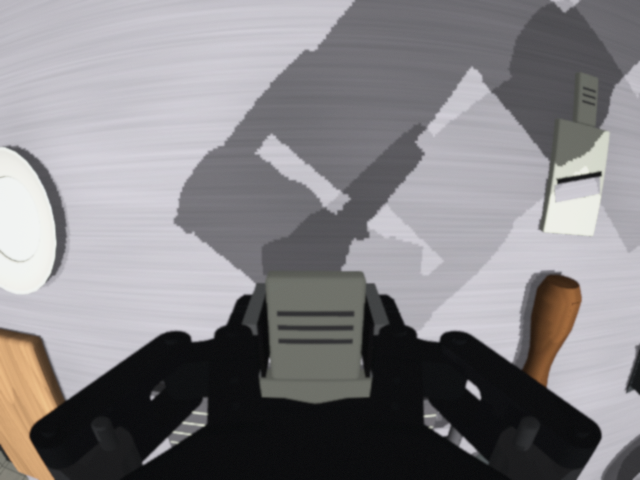

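The plate is held squarely, with the tab at (265–365, 272–380) and the grip at 35.5 mm. I'll carry it to just in front of the holder, with its leading edge short of the nose.

```bash
python3 -m creep '[{"jaw":1,"travel":[0,25,0],"roll":0.02},{"jaw":1,"travel":[0,65,0],"roll":0.06},{"jaw":1,"travel":[0,107,0],"roll":0.1},{"jaw":1,"travel":[0,149,0],"roll":0.14},{"jaw":1,"travel":[0,191,0],"roll":0.169},{"jaw":1,"travel":[0,233,0],"roll":0.169},{"jaw":1,"travel":[0,275,0],"roll":0.169},{"jaw":1,"travel":[0,317,0],"roll":0.169},{"jaw":1,"travel":[0,357,0],"roll":0.169},{"jaw":1,"travel":[0,394,0],"roll":0.169},{"jaw":1,"travel":[0,420,0],"roll":0.169},{"jaw":1,"travel":[0,429,0],"roll":0.169}]'
python3 -m creep '[{"jaw":1,"travel":[0,0,-30],"roll":0},{"jaw":1,"travel":[0,0,-60],"roll":0},{"jaw":1,"travel":[0,0,-80],"roll":0},{"jaw":1,"travel":[0,0,-80],"roll":0},{"jaw":1,"travel":[0,0,-80],"roll":0}]'
```

```text
time_s: 6.9
position: [0.4387, 0.2091, 0.3069]
tool_rot: [[-0.985, -0.173, -0.003], [-0.173, 0.985, -0.0], [0.003, 0.0, -1.0]]
ft_force: [0.3, -0.8, -1.8]
grip_width: 0.0349
gripper_force: 46.5
time_s: 7.4
position: [0.4394, 0.2067, 0.2285]
tool_rot: [[-0.985, -0.17, -0.001], [-0.17, 0.985, -0.0], [0.001, -0.0, -1.0]]
ft_force: [-0.9, -0.3, -1.8]
grip_width: 0.035
gripper_force: 46.5
```

```bash
python3 - <<'E'
from h import *
s=observe();print(s['position'])
for n in('top','scene'): grab(n)
o=ortho('top',.060,400,680,170,300,2)
sc=load('scene')[0][230:360,280:460,::-1]
sc=cv2.resize(sc,None,fx=2.9,fy=2.9,interpolation=cv2.INTER_CUBIC)
h=max(o.shape[0],sc.shape[0]);C=np.zeros((h,o.shape[1]+sc.shape[1],3),np.uint8)
C[:o.shape[0],:o.shape[1]]=gridlines(o,400,170,2,20);C[:sc.shape[0],o.shape[1]:]=sc
cv2.imwrite('pics/c4.png',C);print(C.shape)
E
```

```text
[0.43937877 0.20671362 0.22847685]
(560, 782, 3)
```

View pics/c4.png

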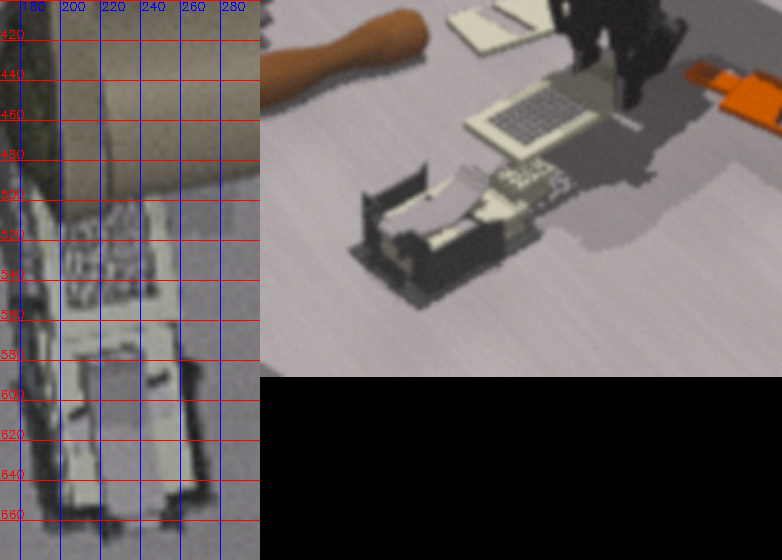

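The plate is level and in line with the holder: leading edge near x 563, nose near x 574. I'll lower it to about 1 mm above the pile and start the slide.

```bash
python3 -m creep '[{"jaw":1,"travel":[0,0,-20],"roll":0},{"jaw":1,"travel":[0,0,-32],"roll":0},{"jaw":1,"travel":[0,0,-35],"roll":0},{"jaw":1,"travel":[0,0,-35],"roll":0},{"jaw":1,"travel":[0,0,-35],"roll":0}]'
```

```text
time_s: 8.0
position: [0.4394, 0.2071, 0.1946]
tool_rot: [[-0.985, -0.17, 0.002], [-0.17, 0.985, 0.0], [-0.002, 0.0, -1.0]]
ft_force: [-0.3, 0.2, -1.1]
grip_width: 0.0352
gripper_force: 46.5
```

```bash
python3 -m creep '[{"jaw":1,"travel":[0,0,-2],"roll":0},{"jaw":1,"travel":[8,1.4,-2],"roll":0},{"jaw":1,"travel":[16,2.7,-2],"roll":0},{"jaw":1,"travel":[24,4.1,-2],"roll":0},{"jaw":1,"travel":[32,5.5,-2],"roll":0},{"jaw":1,"travel":[40,6.8,-2],"roll":0},{"jaw":1,"travel":[40,6.8,-2],"roll":0}]'
```

```text
time_s: 8.7
position: [0.4799, 0.214, 0.1917]
tool_rot: [[-0.985, -0.17, 0.0], [-0.17, 0.985, -0.0], [-0.0, -0.0, -1.0]]
ft_force: [-0.4, -0.8, -0.8]
grip_width: 0.035
gripper_force: 46.6
```

```bash
python3 -m creep '[{"jaw":1,"travel":[5,0.9,0],"roll":0},{"jaw":1,"travel":[10,1.7,0],"roll":0},{"jaw":1,"travel":[15,2.6,0],"roll":0},{"jaw":1,"travel":[20,3.4,0],"roll":0},{"jaw":1,"travel":[20,3.4,0],"roll":0}]'
python3 -m creep '[{"jaw":1,"travel":[5,0.9,0],"roll":0},{"jaw":1,"travel":[10,1.7,0],"roll":0},{"jaw":1,"travel":[15,2.6,0],"roll":0},{"jaw":1,"travel":[18,3.1,0],"roll":0},{"jaw":1,"travel":[18,3.1,0],"roll":0}]'
```

```text
time_s: 9.2
position: [0.4989, 0.2174, 0.1916]
tool_rot: [[-0.985, -0.171, -0.002], [-0.171, 0.985, -0.0], [0.002, -0.0, -1.0]]
ft_force: [-3.8, -0.7, 3.6]
grip_width: 0.0352
gripper_force: 46.9
time_s: 9.7
position: [0.517, 0.2204, 0.1917]
tool_rot: [[-0.985, -0.171, -0.001], [-0.171, 0.985, -0.0], [0.001, -0.0, -1.0]]
ft_force: [-3.8, -0.9, 2.8]
grip_width: 0.0351
gripper_force: 46.9
```

```bash
python3 -m creep '[{"jaw":1,"travel":[2,0.3,0],"roll":0},{"jaw":1,"travel":[4,0.7,0],"roll":0},{"jaw":1,"travel":[6,1,0],"roll":0},{"jaw":1,"travel":[6,1,0],"roll":0}]'
python3 -m creep '[{"jaw":1,"travel":[1,0.2,0],"roll":0},{"jaw":1,"travel":[2,0.3,0],"roll":0},{"jaw":1,"travel":[2,0.3,0],"roll":0}]'
```

```text
time_s: 10.1
position: [0.5228, 0.2214, 0.1916]
tool_rot: [[-0.985, -0.171, -0.002], [-0.171, 0.985, -0.0], [0.002, -0.0, -1.0]]
ft_force: [-4.2, -1.3, 2.6]
grip_width: 0.035
gripper_force: 46.9
time_s: 10.4
position: [0.5247, 0.2217, 0.1916]
tool_rot: [[-0.985, -0.171, -0.002], [-0.171, 0.985, -0.0], [0.002, 0.0, -1.0]]
ft_force: [-5.5, -1.4, 3.2]
grip_width: 0.0349
gripper_force: 46.9
```

```bash
python3 -m creep '[{"jaw":1,"travel":[1,0.2,0],"roll":0},{"jaw":1,"travel":[2,0.3,0],"roll":0},{"jaw":1,"travel":[2,0.3,0],"roll":0}]'
python3 -m creep '[{"jaw":1,"travel":[1,0.2,0],"roll":0},{"jaw":1,"travel":[1.5,0.3,0],"roll":0},{"jaw":1,"travel":[1.5,0.3,0],"roll":0}]'
```

```text
time_s: 10.7
position: [0.5267, 0.222, 0.1917]
tool_rot: [[-0.985, -0.171, -0.002], [-0.171, 0.985, -0.0], [0.002, -0.0, -1.0]]
ft_force: [-5.8, -1.4, 3.0]
grip_width: 0.0351
gripper_force: 46.9
time_s: 11.0
position: [0.5281, 0.2223, 0.1917]
tool_rot: [[-0.985, -0.171, -0.002], [-0.171, 0.985, -0.0], [0.002, -0.0, -1.0]]
ft_force: [-5.6, -1.6, 2.8]
grip_width: 0.0352
gripper_force: 47.0
```

```bash
python3 -m creep '[{"jaw":1,"travel":[1,0.2,0],"roll":0},{"jaw":1,"travel":[1.5,0.3,0],"roll":0},{"jaw":1,"travel":[1.5,0.3,0],"roll":0}]'
python3 -m creep '[{"jaw":1,"travel":[1,0.2,0],"roll":0},{"jaw":1,"travel":[1.5,0.3,0],"roll":0},{"jaw":1,"travel":[1.5,0.3,0],"roll":0}]'
```

```text
time_s: 11.3
position: [0.5297, 0.2226, 0.1916]
tool_rot: [[-0.985, -0.171, -0.002], [-0.171, 0.985, -0.0], [0.002, -0.0, -1.0]]
ft_force: [-6.6, -1.5, 3.3]
grip_width: 0.0352
gripper_force: 47.0
time_s: 11.6
position: [0.5312, 0.2229, 0.1917]
tool_rot: [[-0.985, -0.171, -0.002], [-0.171, 0.985, -0.0], [0.002, -0.0, -1.0]]
ft_force: [-6.4, -0.0, 4.1]
grip_width: 0.0351
gripper_force: 47.0
```

```bash
python3 -m creep '[{"jaw":1,"travel":[1,0.2,0],"roll":0},{"jaw":1,"travel":[1.5,0.3,0],"roll":0},{"jaw":1,"travel":[1.5,0.3,0],"roll":0}]'
python3 - <<'E'
from h import *
s=observe();print(s['position'],s['ft_force'])
grab('wrist');grab('scene')
o=ortho('wrist',.042,490,680,170,300,3)
sc=load('scene')[0][260:345,300:400,::-1]
sc=cv2.resize(sc,None,fx=4,fy=4,interpolation=cv2.INTER_CUBIC)
C=np.zeros((570,390+400,3),np.uint8);C[:570,:390]=gridlines(o,490,170,3,20);C[:340,390:]=sc
cv2.imwrite('pics/c5.png',C)
E
```

```text
time_s: 11.9
position: [0.5319, 0.2231, 0.1916]
tool_rot: [[-0.985, -0.171, -0.005], [-0.171, 0.985, -0.001], [0.005, -0.0, -1.0]]
ft_force: [-11.7, -1.7, 7.3]
grip_width: 0.0348
gripper_force: 47.4
[0.53192647 0.22308434 0.19163397] [-11.74260459  -1.74804472   7.29175598]
```

View pics/c5.png

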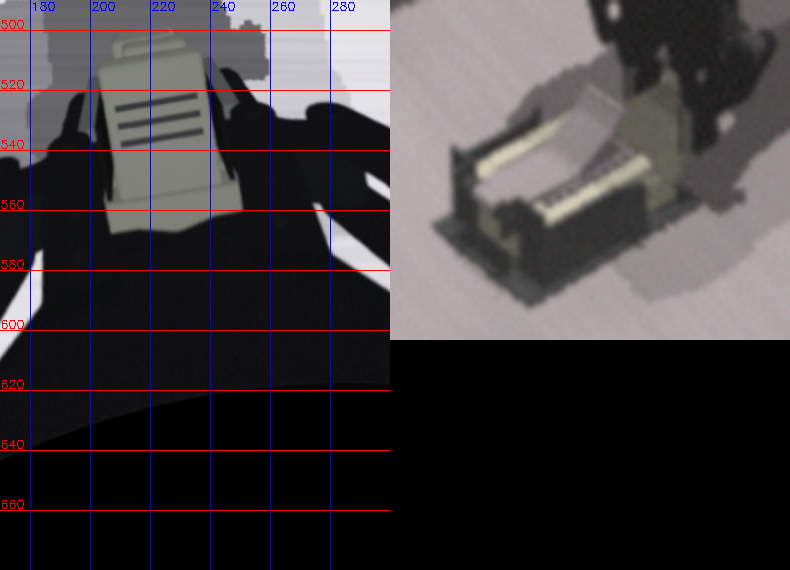

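The force jumped from 6.5 to 11.7 N while only half the step was taken, so the plate seems to be at the wall. The picture shows the plate under the arm, with its tab end at plan (510,220). One more millimetre will confirm it.

```bash
python3 -m creep '[{"jaw":1,"travel":[1,0.2,0],"roll":0},{"jaw":1,"travel":[1,0.2,0],"roll":0},{"jaw":1,"travel":[1,0.2,0],"roll":0}]'
```

```text
time_s: 12.3
position: [0.5323, 0.2232, 0.1916]
tool_rot: [[-0.985, -0.171, -0.007], [-0.171, 0.985, -0.002], [0.007, -0.0, -1.0]]
ft_force: [-15.1, -3.7, 10.7]
grip_width: 0.0351
gripper_force: 47.7
```

It's stiff, so the plate is home. I'll relax the push, open and lift.

```bash
python3 -m creep '[{"jaw":1,"travel":[-1.5,-0.3,0.5],"roll":0},{"jaw":1,"travel":[-1.5,-0.3,0.5],"roll":0}]' 20
python3 -m creep '[{"jaw":-1,"travel":[0,0,0],"roll":0},{"jaw":-1,"travel":[0,0,0],"roll":0},{"jaw":-1,"travel":[0,0,0],"roll":0},{"jaw":-1,"travel":[0,0,0],"roll":0},{"jaw":-1,"travel":[0,0,0],"roll":0},{"jaw":-1,"travel":[0,0,0],"roll":0},{"jaw":-1,"travel":[0,0,0],"roll":0}]'
```

```text
time_s: 12.5
position: [0.5317, 0.2231, 0.1917]
tool_rot: [[-0.985, -0.17, -0.004], [-0.17, 0.985, -0.001], [0.004, 0.0, -1.0]]
ft_force: [-7.1, -0.5, 1.4]
grip_width: 0.0352
gripper_force: 46.8
time_s: 13.2
position: [0.5327, 0.2231, 0.1922]
tool_rot: [[-0.985, -0.17, 0.0], [-0.17, 0.985, 0.0], [-0.0, -0.0, -1.0]]
ft_force: [0.1, -0.8, 0.3]
grip_width: 0.085
gripper_force: 0.0
```

```bash
python3 -m creep '[{"jaw":-1,"travel":[0,0,15],"roll":0},{"jaw":-1,"travel":[0,0,50],"roll":0},{"jaw":-1,"travel":[0,0,100],"roll":0},{"jaw":-1,"travel":[-40,0,150],"roll":0},{"jaw":-1,"travel":[-80,0,190],"roll":0},{"jaw":-1,"travel":[-80,0,190],"roll":0},{"jaw":-1,"travel":[-80,0,190],"roll":0}]'
python3 - <<'E'
from h import *
grab('wrist');grab('scene')
o=ortho('wrist',.042,490,680,170,300,3)
sc=load('scene')[0][260:345,300:400,::-1]
sc=cv2.resize(sc,None,fx=4,fy=4,interpolation=cv2.INTER_CUBIC)
C=np.zeros((570,390+400,3),np.uint8);C[:570,:390]=gridlines(o,490,170,3,20);C[:340,390:]=sc
cv2.imwrite('pics/c6.png',C)
E
```

```text
time_s: 13.9
position: [0.4512, 0.2233, 0.3848]
tool_rot: [[-0.985, -0.171, 0.005], [-0.171, 0.985, 0.001], [-0.005, 0.0, -1.0]]
ft_force: [0.2, 0.6, -0.4]
grip_width: 0.0852
gripper_force: 0.0
```

View pics/c6.png

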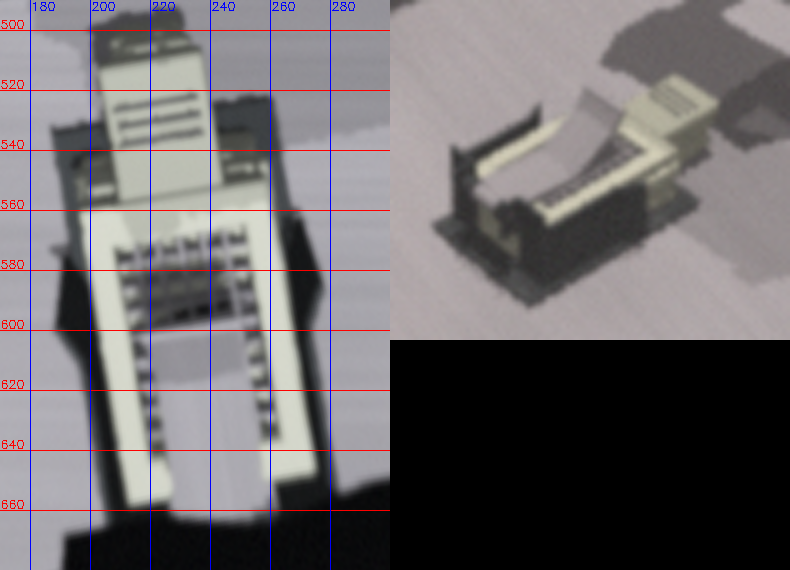

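The grid plate lies flat and central under the arm: frame corners in plan (559,198), (648,275), (659,213), tab to the open front. The back edge was stiff at the wall, and the robot is clear.

```bash
python3 -c "
from rig import *
print(close_job())"
```

```text
the job is handed in; nothing more can be done
None
```

I drew the grid plate out of the slicer, slid it under the sprung arm until it met the back wall, and handed the job in at about 14 s; no verdict came back, but the last pictures show it flat on the pile with its tab to the open end.

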